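Close the varnish jars and lean their sample board in front

TASK

Put the varnish away: both jars in the plywood caddy have loose screw caps, so twist each cap clockwise until it is fully home. Then take the taller of the two sample boards out of the slotted rack and lean it back against the middle of the caddy's front wall, foot on the table, square to the wall and with its swatches facing out. Leave the low board, the clay figure, the small bottle and the puppet head where they are.

Things in the scene. Friction and masses are not known exactly. Their poses are not given: they have to be found in the camera images.
- caddy: open-topped plywood box, 130 (x) x 250 (y) x 85 mm high, walls and floor 8 mm, fixed to the table. Origin: centre of its underside, on the table. Its front wall is the long side towards its own -x: outer face at x = -65 mm, top edge at z = 85 mm. The two jars stand in it side by side.
- jar_wide: squat white jar, 88 mm across, shoulder 95 mm above its underside, fixed in the caddy (8 mm above the table). Origin: centre of its underside. Its axes are parallel to the caddy's; it stands in either half of the caddy, 60 mm from the middle. Its grey ribbed cap is 62 mm across and 34 mm high.
- jar_tall: slim white jar, 72 mm across, shoulder 123 mm above its underside, fixed in the other half of the caddy. Origin: centre of its underside. Its grey ribbed cap is 52 mm across and 34 mm high.
- cap_wide (a joint): turn of the wide jar's cap in rad, upright axis: 0 = fully home (hard stop; the white bar on the lid then points to the small ridge on the jar's shoulder, to the caddy's front), positive = unscrewed, anticlockwise from above, at most 2.6. Captive: never comes off, stays where left, takes about 0.15 N m to turn, sinks 1.3 mm per rad (8 mm a full turn) as it is screwed down.
- cap_tall (a joint): turn of the tall jar's cap, same meaning as cap_wide
- cap_wide_top (a point): centre of the top face of the wide jar's cap, on its axis; the cap's side reaches 34 mm below it, and the jar's shoulder lies 2 mm lower still when home
- cap_tall_top (a point): centre of the top face of the tall jar's cap, on its axis; the cap's side reaches 34 mm below it, and the jar's shoulder lies 2 mm lower still when home
- rack: plywood rack fixed to the table, 112 (x) x 172 (y) x 34 mm high, with two parallel slots along its y axis at x = -30 and +30 mm, each 14 mm wide and 28 mm deep (slot floor 6 mm above the table). Origin: centre of its underside. One sample board stands in each slot.
- board_tall: the taller sample board, loose: plywood 10 mm thick (x), 150 mm wide (y), 130 mm high (z), about 0.18 kg, standing upright in either slot. Origin: centre of its foot edge; z points up to its top edge; its swatches (white sheet with eight patches) are on its -x face.
- board_tall_top (a point): centre of the tall board's top edge
- board_low: the low sample board, 10 x 150 x 85 mm high, loose, upright in the other slot, 60 mm from the tall board. Origin: centre of its foot edge. To be left alone.
- clay_figure: grey clay figure, 63 x 80 x 146 mm high, loose, standing just beyond the caddy's -y end. Origin: centre of its underside. To be left alone.
- small_bottle: small white bottle, 31 mm across, 66 mm high, loose, standing in front of the caddy's front wall near its +y end. Origin: centre of its underside. To be left alone.
- puppet_head: small puppet head, 37 x 36 x 42 mm high, loose, in front of the caddy's front wall near its -y end. Origin: centre of its underside. To be left alone.

How it is judged:
On the way, in this order (a step that is already met when the one before it is completed fails the run):
1. both caps are screwed fully home (value of joint each of cap_wide, cap_tall below 0.12 rad), for 0.2 s.
2. the tall board leans on the caddy's front wall (angle between board_tall's own z axis and vertical between 0.08 and 0.6 rad and angle between board_tall's own x axis and vertical above 1.65 rad and height (world z) of board_tall below 0.012 m and contact force between board_tall and caddy above 0.03 N), for 0.2 s.
At the end, for the whole second after the job is handed in: Both caps within 0.12 rad of home. Tall board at rest, foot on the table, leaning back 0.08 to 0.6 rad from upright and touching the caddy's front wall, swatches out, foot within 35 mm of the wall's middle and 75 mm of its face, parallel to it within 0.2 rad (all of step 1 and all of step 2 and x of board_tall in the frame of caddy between -0.14 and -0.065 m and y of board_tall in the frame of caddy between -0.035 and 0.035 m and angle between the y axis of board_tall and the y axis of caddy, either way round below 0.2 rad and linear speed of board_tall below 0.02 m/s).
It fails at once if the low board, clay figure, small bottle or puppet head is moved more than 30 mm (distance of any of board_low, clay_figure, small_bottle, puppet_head from where it was at the start of the episode above 0.03 m).
It fails at once if the clay figure or small bottle is tipped over (angle between any of clay_figure, small_bottle's own z axis and vertical above 0.5 rad).
It also fails if it takes over 64 s, if anything falls off the work surface, if the arm or the gripper's body presses on something with over 40 N, if the wrist force passes 120 N, or if a joint passes its speed limit or range.

ROBOT

A 7-joint arm with a two-finger parallel gripper is mounted at the origin on the work surface; the furniture and walls round the work are solid. World frame = base frame: x ahead of the robot, y to its left, z up, the work surface at z = 0. Lengths are in m, angles in rad, forces in N, time in s.
With the tool pointing down it reaches from about 0.4 to 0.85 m from the base axis. Payload 6.9 kg.
Tool frame: the origin (TCP) lies at the very end of the fingers, on their centre line; the grasp point (between the pads) lies 19 mm behind it; z points along the fingers, y is the line along which they close (so a half turn about z gives the same grasp; the last joint's range is limited). The gripper opens to 85 mm and grips with 20 to 120 N. Pads are 22 mm wide; open, the fingers measure 114 mm over their backs; the gripper's body (76 mm by 85 mm) begins 54 mm behind the grasp point. The pads swing forward as they close: fully open they stand 13 mm farther back than shut.
Start: joints at [-1.028, 0.507, -0.238, 1.5, 0.126, 1.149, -0.155], TCP at [0.265, 0.566, 0.231] pointing down, gripper open.
Joint ranges: [-3.08, 3.08], [-0.24, 2.05], [-1.43, 1.35], [0, 2.5], [-1.52, 4.66], [0.17, 1.96], [-2.89, 2.89]. Speed limits (rad/s): [2.39, 2.39, 3.14, 3.14, 3.14, 3.14, 3.14].

INTERFACE

Orientations are given as a rotation vector (axis times angle).
In Python, from rig import env, cams, get_state gives the robot as it stands (env), with the cameras (cams) and the readings as plain functions.
- The arm moves only by the shell command python3 drive.py FILE, which reads ROWS from the file FILE. ROWS is a JSON list of rows, 1 to 10 of them, each of 5 numbers: dx, dy, dz in m, then a turn about the tool's z in rad, then the finger opening in m; each row shifts and turns the commanded pose from where the row before left it, along the tool's axes as they then stand; what a row does not reach is not made up. A row lasts 1/8 s, in which the tool goes at most 0.0625 m and 0.188 rad, less where a joint would pass 70% of its speed; a pose out of reach is approached as far as the arm can. The fingers move at their own pace and stop on an object; the grip force is fixed at half the most. Time passes only in rows, so rows that do not move let the fingers close. It prints the time, the measured TCP pose, the force, the opening and the grip force at its end. Input that does not fit is refused with a message, and nothing moves.
- get_state(): the state, without advancing time (a new reading comes with each control period).
- cams.grab_frame(name): name is "scene" or "top"; returns the picture (480x640x3 uint8, blue, green, red); there is no depth.
- cams.calibration(name): a dict with "fx", "fy", "cx", "cy" (pixels), "R" (3x3) and "t" (3): a world point X has camera coordinates R X + t. Camera axes: x right, y down, z forward; pixel columns grow to the right and rows downward; lengths in m; the calibration is good to about 2 mm. A picture is of the moment at which its call begins. calibration takes no time and is no camera call.
- env.sign_off(): hands the job in; it is judged then, once.
The state is a dict: "time_s": time; "joint_positions": joint angles; "dq": joint speeds; "joint_efforts": joint torques, N m; "position": TCP position; "ee_rot": TCP orientation; "ft_force": force on the tool from outside, world axes, zero at the start; "wrist_torque": the same for the moment, N m; "opening": finger opening in m; "grip_force": force on a finger pad.
Only numpy, scipy, OpenCV 4.12 (cv2) and the standard library are available. Lean on these libraries where they do the work, as an engineer would, in place of code of your own. Each camera call takes 0.05 s, during which the arm holds its last target. There are 200 camera calls.

## Working session

There is one attempt and no reset: what is moved stays moved. The work goes in short steps, Python scripts to look and compute and a shell command to move; the robot and the scene stay as the last step left them, time stands still between calls to the robot, and variables do not carry over. Pictures are saved under pics/ and viewed, at most 10 in all, crops included, and the job is handed in when it is done.

```bash
ls; mkdir -p pics; python3 - <<'E'
from rig import env, cams, get_state
import cv2
for n in("scene","top"):
    cv2.imwrite(f"pics/{n}0.png",cams.grab_frame(n)); print(n,cams.calibration(n))
s=get_state(); print(s)
E
```

```text
drive.py
pics
rig.py
scene {'fx': 553.9267916407433, 'fy': 553.9267916407433, 'cx': 324.8288202218331, 'cy': 239.63877077073423, 'R': array([[ 0.90239716, -0.43088244,  0.00443631],
       [-0.3341533 , -0.70624346, -0.62414882],
       [ 0.27206789,  0.56174771, -0.78129289]]), 't': array([-0.46638513,  0.19921679,  1.19493741])}
top {'fx': 542.1972377678718, 'fy': 542.1972377678718, 'cx': 312.0254931198368, 'cy': 235.31772790863928, 'R': array([[ 2.22787287e-02, -9.99751784e-01,  1.68712408e-04],
       [-9.82328131e-01, -2.19218233e-02, -1.85878661e-01],
       [ 1.85836222e-01,  3.97540931e-03, -9.82572692e-01]]), 't': array([-0.07273706,  0.49140726,  1.3202023 ])}
{'time_s': 0.1, 'joint_positions': array([-1.02746747,  0.50823283, -0.23753915,  1.50101683,  0.12572596,
        1.14889695, -0.15479346]), 'dq': array([-9.79184754e-04, -4.05124734e-04, -8.17900686e-05, -1.82185290e-03,
        4.80385218e-04,  1.26102608e-03, -8.32809234e-04]), 'joint_efforts': array([-4.13390531e-03, -6.21826601e+01, -2.19410375e+00, -2.50202286e+01,
        1.26419513e-02,  7.85177661e-03,  3.16978469e-05]), 'position': array([0.26486726, 0.56561565, 0.23053541]), 'ee_rot': array([-6.82144717e-01, -3.06634085e+00,  2.41110081e-03]), 'ft_force': array([ 0.06961422, -0.50637978,  0.15562619]), 'wrist_torque': array([ 0.00420852,  0.03658019, -0.01866024]), 'grip_force': 0.0, 'opening': 0.08553847008356416}
```

View pics/scene0.png

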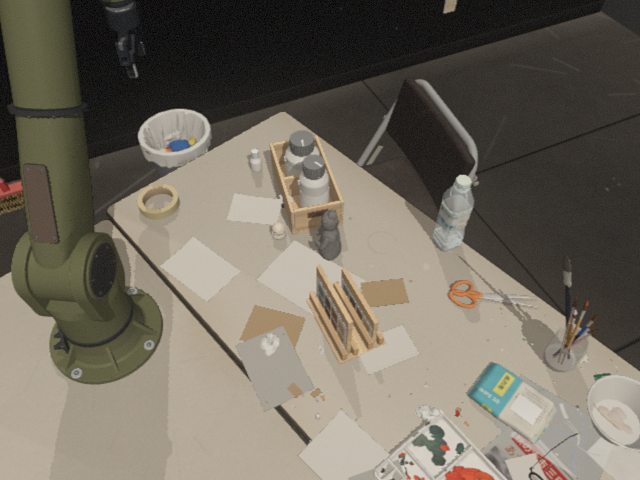

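View pics/top0.png

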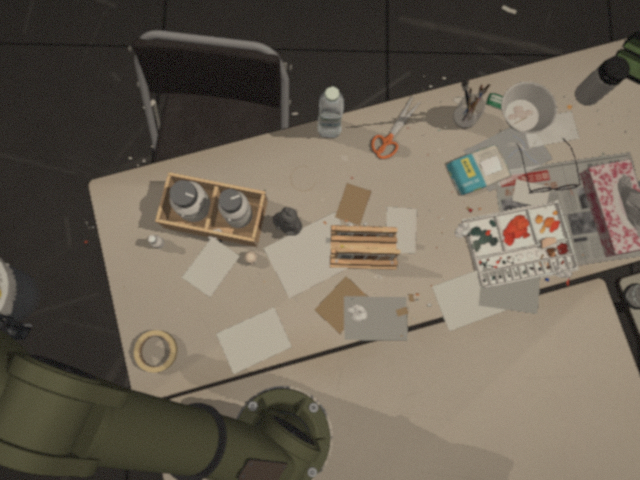

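The scene view shows the caddy at about (305,185), with the wide jar at (301,145) and the tall jar at (313,170). The rack is at (345,320), with the tall board in its left slot. In the top view the caddy is at (212,208) and the rack at (364,246). Next I'll take enlarged crops.

```bash
python3 - <<'E'
import cv2,numpy as np
t=cv2.imread("pics/top0.png");s=cv2.imread("pics/scene0.png")
def crop(im,x0,y0,w,h,k):
    c=cv2.resize(im[y0:y0+h,x0:x0+w],None,fx=k,fy=k,interpolation=cv2.INTER_CUBIC)
    for i in range(0,w,10):
        cv2.line(c,(i*k,0),(i*k,6 if i%50 else 14),(0,0,255),1)
        if i%20==0: cv2.putText(c,str(x0+i),(i*k,22),0,.35,(0,0,255),1)
    for i in range(0,h,10):
        cv2.line(c,(0,i*k),(6,i*k),(0,0,255),1)
        if i%20==0: cv2.putText(c,str(y0+i),(8,i*k+4),0,.35,(0,0,255),1)
    return c
cv2.imwrite("pics/a.png",np.vstack([crop(t,145,165,130,55*2-10,6)]))
cv2.imwrite("pics/b.png",np.hstack([crop(s,260,120,90,120,5)[:600],np.zeros((600,10,3),np.uint8)]) )
A=crop(s,260,122,90,118,4);B=crop(s,300,255,90,118,4)
T=crop(t,320,215,90,60,4)
A=np.hstack([A,B]);cv2.imwrite("pics/b.png",A)
cv2.imwrite("pics/c.png",crop(t,320,215,90,65,8))
E
```

```text
(no output)
```

View pics/a.png

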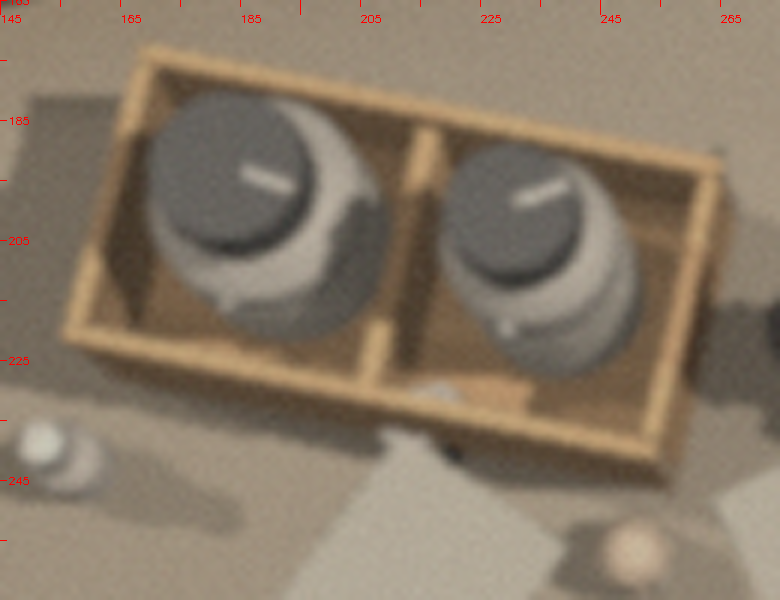

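View pics/b.png

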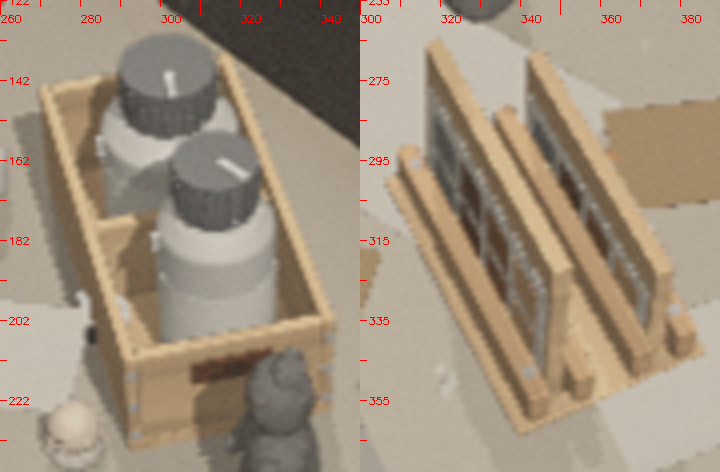

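View pics/c.png

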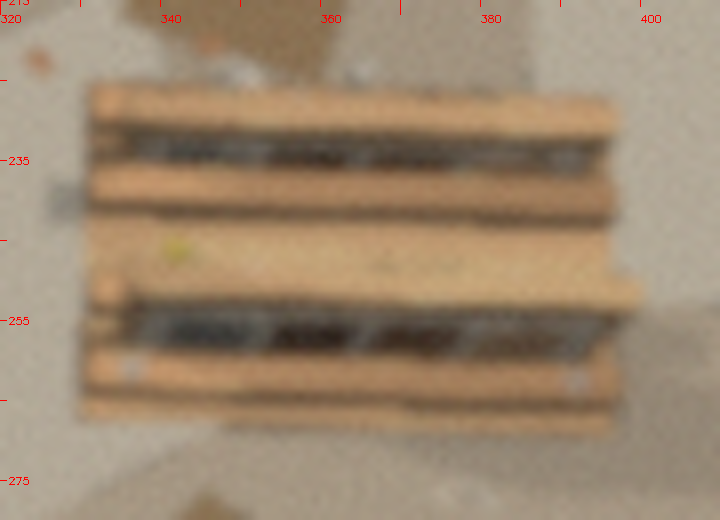

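The crops give me the caddy's top corners, both cap-top centres, the lid bars and the tall board's top edge. The swatches face the robot. By the bars, the wide cap is about 1.5 rad open and the tall cap about 2.2 rad. Next I'll triangulate.

```bash
cat > h.py <<'E'
import numpy as np
from scipy.optimize import least_squares
from rig import env, cams, get_state
CAL={n:cams.calibration(n) for n in("scene","top")}
def proj(n,X):
    c=CAL[n];p=np.atleast_2d(X)@c["R"].T+c["t"];return p[:,:2]/p[:,2:]*[c["fx"],c["fy"]]+[c["cx"],c["cy"]]
def tri(s,t):
    r=least_squares(lambda X:np.r_[proj("scene",X)[0]-s,proj("top",X)[0]-t],[.5,.1,.1]);return r.x,np.abs(r.fun).max()
def onz(n,uv,z):
    return least_squares(lambda X:proj(n,[X[0],X[1],z])[0]-uv,[.5,.1]).x
def pts(p,L):
    c,s=np.cos(p[2]),np.sin(p[2]);L=np.atleast_2d(L);return np.c_[p[0]+c*L[:,0]-s*L[:,1],p[1]+s*L[:,0]+c*L[:,1],L[:,2]]
E
python3 - <<'E'
from h import *
np.set_printoptions(precision=4,suppress=True)
ct=np.array([(168.8,173),(265.3,191.3),(155.8,221),(255,241.3)]);cs=np.array([(316.3,135.8),(343,202),(270,144),(292.5,210)])
for a,b in zip(cs,ct): print("corner",*tri(a,b))
W=((302,139),(183.5,193.7));T=((313.5,162),(230.5,199.5))
print("wide",*tri(*W),onz("top",W[1],.141));print("tall",*tri(*T),onz("top",T[1],.170))
L=np.array([(65,125,85),(65,-125,85),(-65,125,85),(-65,-125,85)])/1e3
J=np.array([(0,60,141),(0,-60,170)])/1e3
f=lambda p:np.r_[proj("scene",pts(p,L))-cs,proj("top",pts(p,L))-ct,proj("scene",pts(p,J))-[W[0],T[0]],proj("top",pts(p,J))-[W[1],T[1]]].ravel()
r=least_squares(f,[.6,.3,0]);print("caddy",r.x,np.abs(r.fun).max(),pts(r.x,J));c=r.x
# bars
for o,a,z in(((302,139),((240,170),(295,190)),.141),((0,0),((515,205),(568,183)),.17)):
    q=[onz("top",np.array(i)/6+[145,165],z) for i in a];d=q[1]-q[0]
    print("turn",(np.arctan2(d[1],d[0])-c[2]-np.pi)%(2*np.pi))
# rack
R=np.array([(-56,-86,6),(56,-86,6),(-56,86,6)])/1e3
rs=[(340.5,362.5),(385.5,342.5),(307,301)];rt=[(396.5,269.4),(330,267.3)]
f=lambda p:np.r_[proj("scene",pts(p,R))-rs,proj("top",pts(p,R[[0,2]]))-rt].ravel()
r=least_squares(f,[.4,-.1,0]);print("rack",r.x,r.fun)
print("board end",*tri((350,322.5),(400.6,251.8)))
for uv in((350,322.5),(318.4,266.2)): print("board top end z=.136",onz("scene",uv,.136))
for b in((45,240),(637,550)): 
  u=np.array(b)
print("bottle",onz("top",np.array([41,442])/6+[145,165],.066),"puppet",onz("top",np.array([637,552])/6+[145,165],.035))
E
```

```text
corner [0.6363 0.301  0.0811] 0.4218541251757415
corner [0.5935 0.0573 0.0815] 0.6359492695307267
corner [0.5129 0.3245 0.0801] 0.36461369273422406
corner [0.4676 0.0758 0.0932] 0.5856725530659048
wide [0.5702 0.2463 0.1371] 0.17169092485625015 [0.5688 0.2454]
tall [0.5493 0.1288 0.1684] 0.3456435083420786 [0.5497 0.1284]
caddy [ 0.5546  0.1881 -0.1755] 2.548190176161313 [[0.5651 0.2472 0.141 ]
 [0.5442 0.1291 0.17  ]]
turn 1.4145822547731983
turn 2.1772156662525344
rack [ 0.4729 -0.1961 -0.0049] [-0.7068  0.6538  1.6509  0.0301 -1.0848 -1.7758  0.657  -0.0303  0.1071
  0.2566]
board end [ 0.4409 -0.27    0.1354] 0.22528188521897619
board top end z=.136 [ 0.4403 -0.2703]
board top end z=.136 [ 0.442  -0.1246]
bottle [0.4718 0.3351] puppet [0.4359 0.0905]
```

```bash
cat > ov.py <<'E'
from h import *
import cv2
def crop(n,im,x0,y0,w,h,k,polys):
    c=cv2.resize(im[y0:y0+h,x0:x0+w],None,fx=k,fy=k,interpolation=cv2.INTER_CUBIC)
    for P,col in polys:
        q=(proj(n,P)-[x0,y0]+.5)*k
        cv2.polylines(c,[np.round(q*8).astype(int)],True,col,1,cv2.LINE_AA,3)
    return c
E
python3 - <<'E'
from ov import *
def rect(p,a,b,z): return pts(p,np.array([(a,b,z),(a,-b,z),(-a,-b,z),(-a,b,z)]))
th=np.linspace(0,2*np.pi,60)
circ=lambda x,y,z,r:np.c_[x+r*np.cos(th),y+r*np.sin(th),z+0*th]
c=(.5546,.1881,-.1755)
P=[(rect(c,.065,.125,.085),(0,0,255))]
for x,y,z,r in((.5690,.2458,.141,.031),(.5495,.1286,.170,.026)):
    P+= [(circ(x,y,z,r),(0,255,0)),(circ(x,y,z-.034,r),(255,255,0))]
b=[(pts((.4415,-.1975,-.01),np.array([(.005,.075,.136),(.005,-.075,.136),(-.005,-.075,.136),(-.005,.075,.136)])),(0,0,255)),
   (rect((.4729,-.1961,-.0049),.056,.086,.006),(0,255,0))]
t=cv2.imread("pics/top0.png");s=cv2.imread("pics/scene0.png")
A=crop("top",t,150,168,120,80,4,P);B=crop("scene",s,262,122,78,115,4,P)
C=crop("top",t,320,220,90,55,4,b);D=crop("scene",s,300,258,78,110,4,b)
o=np.zeros((600,800,3),np.uint8)
o[:320,:480]=A;o[320:540,:360]=C;o[:460,484:796]=B
cv2.imwrite("pics/ov1.png",o); cv2.imwrite("pics/ov2.png",D)
E
```

```text
(no output)
```

View pics/ov1.png

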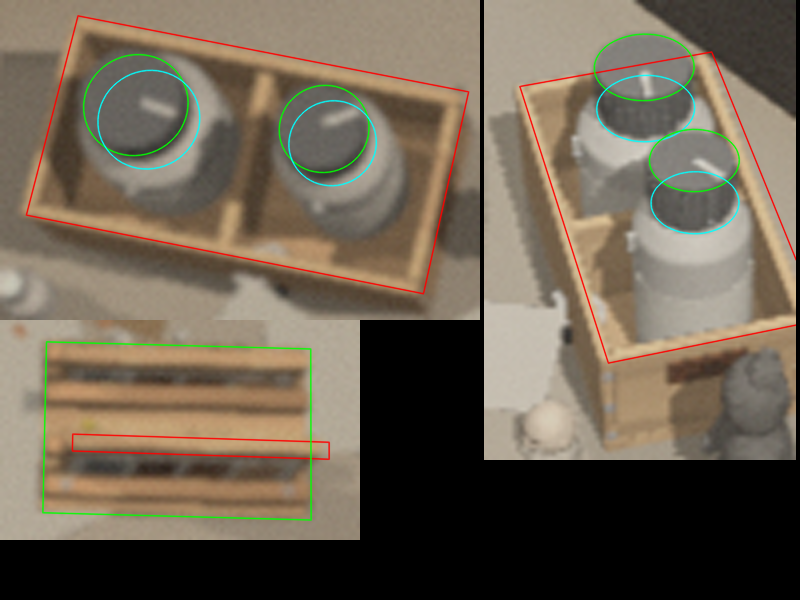

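The overlay agrees in the scene view, but the top view is off by 1–2 px. I'll refine the cap positions numerically by matching the dark silhouette in both views.

```bash
python3 - <<'E'
from ov import *
t=cv2.imread("pics/top0.png");s=cv2.imread("pics/scene0.png")
I={"top":cv2.cvtColor(t,6).astype(float),"scene":cv2.cvtColor(s,6).astype(float)}
# grey-ness rows through the wide cap, diagonal (right-down) and antidiagonal
from scipy.ndimage import map_coordinates as mc
for n,c in(("top",(185,195)),("top",(231.5,201)),("scene",(302,146))):
    for d in((.7,.7),(.7,-.7),(1,0),(0,1)):
        k=np.arange(-19,20);print(n,d,mc(I[n],[c[1]+k*d[1],c[0]+k*d[0]],order=1).astype(int).tolist())
E
```

```text
top (0.7, 0.7) [98, 96, 97, 96, 96, 97, 99, 98, 97, 99, 99, 100, 98, 98, 99, 99, 101, 102, 109, 112, 106, 104, 100, 99, 101, 99, 96, 85, 71, 63, 72, 103, 143, 165, 168, 165, 164, 152, 131]
top (0.7, -0.7) [97, 108, 116, 122, 117, 104, 91, 87, 92, 96, 102, 101, 96, 98, 98, 100, 99, 97, 99, 112, 136, 151, 145, 120, 105, 99, 98, 98, 98, 98, 97, 102, 120, 144, 150, 141, 115, 92, 92]
top (1, 0) [65, 60, 64, 75, 89, 99, 98, 104, 102, 98, 99, 98, 100, 97, 105, 100, 99, 102, 103, 112, 123, 136, 151, 155, 159, 161, 155, 133, 103, 79, 75, 103, 142, 165, 169, 166, 165, 160, 144]
top (0, 1) [161, 152, 123, 91, 79, 95, 99, 98, 95, 98, 97, 100, 98, 96, 98, 106, 119, 133, 130, 112, 100, 100, 96, 100, 100, 97, 102, 96, 85, 64, 56, 73, 118, 149, 154, 157, 155, 148, 133]
top (0.7, 0.7) [107, 87, 80, 73, 71, 80, 91, 99, 99, 99, 97, 99, 99, 99, 100, 104, 107, 109, 104, 100, 99, 99, 99, 99, 100, 100, 92, 77, 69, 78, 116, 153, 165, 165, 163, 156, 144, 127, 119]
top (0.7, -0.7) [95, 96, 101, 108, 116, 116, 106, 90, 81, 89, 96, 99, 98, 99, 100, 98, 99, 100, 100, 100, 102, 110, 124, 140, 147, 154, 161, 155, 
[... 525 characters left out ...]
 130, 130, 130, 136, 135, 105, 94, 91, 90, 90, 92, 102, 93, 86, 92, 128, 145, 134, 131, 129, 129, 129, 128, 127]
scene (0.7, -0.7) [173, 184, 181, 181, 183, 186, 183, 138, 92, 84, 87, 86, 83, 89, 95, 95, 91, 90, 96, 135, 166, 166, 140, 130, 129, 129, 130, 129, 128, 130, 129, 128, 127, 129, 137, 148, 154, 119, 71]
scene (1, 0) [98, 85, 89, 88, 91, 109, 102, 84, 69, 82, 83, 83, 87, 89, 98, 103, 110, 114, 109, 135, 129, 113, 103, 98, 99, 93, 88, 91, 90, 90, 92, 119, 138, 121, 101, 125, 173, 190, 173]
scene (0, 1) [162, 160, 160, 143, 132, 126, 127, 128, 130, 129, 129, 132, 152, 201, 207, 196, 190, 185, 182, 135, 93, 95, 95, 92, 97, 97, 92, 96, 94, 112, 183, 201, 204, 187, 145, 115, 103, 99, 95]
```

```bash
python3 - <<'E'
import cv2,numpy as np
t=cv2.imread("pics/top0.png")[170:225,165:265]
c=cv2.resize(t,None,fx=8,fy=8,interpolation=cv2.INTER_NEAREST)
c=np.clip(c.astype(float)*1.6,0,255).astype(np.uint8)
for i in range(0,100,10): cv2.putText(c,str(165+i),(i*8,10),0,.35,(0,0,255),1)
for i in range(0,55,5): cv2.putText(c,str(170+i),(0,i*8+4),0,.35,(0,0,255),1)
cv2.imwrite("pics/d.png",c)
E
```

```text
(no output)
```

View pics/d.png

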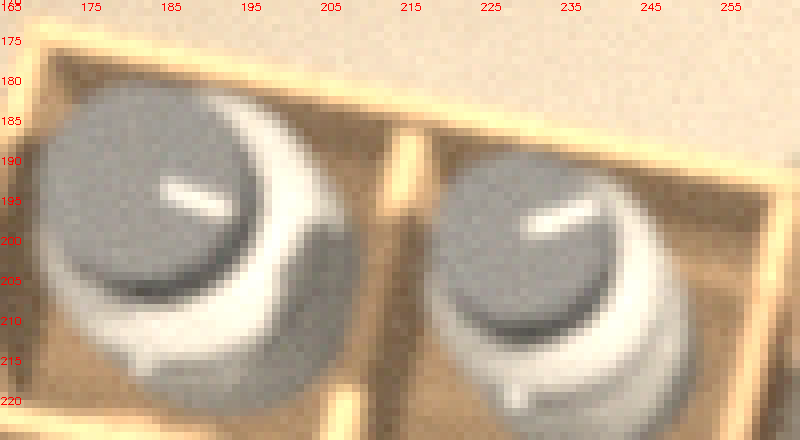

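```bash
python3 - <<'E'
from h import *
np.set_printoptions(precision=4,suppress=True)
for s,t,z in(((302.1,143.6),(183.8,194.1),.124),((313.5,167.2),(229.9,200.2),.153)):
    print(*tri(s,t),onz("top",t,z),onz("scene",s,z))
E
```

```text
[0.5731 0.2505 0.118 ] 0.3088242530480443 [0.5723 0.2489] [0.5696 0.2443]
[0.5522 0.1338 0.1466] 0.70107763831885 [0.5523 0.1324] [0.5477 0.1277]
```

```bash
cat > go.py <<'E'
# usage: go.py x y z closing_yaw_deg : remaining motion in the tool's axes
import sys
from h import *
from scipy.spatial.transform import Rotation as Ro
s=get_state();R=Ro.from_rotvec(s["ee_rot"]).as_matrix()
x,y,z,a=map(float,sys.argv[1:5])
d=R.T@(np.array([x,y,z])-s["position"])
cy=np.degrees(np.arctan2(R[1,1],R[0,1]))
turn=-(a-cy);turn=(turn+90)%180-90
np.set_printoptions(precision=4,suppress=True)
print("t %.2f pos %s down %s closing_yaw %.1f j7 %.3f"%(s["time_s"],s["position"],R[:,2],cy,s["joint_positions"][6]))
print("d tool",d,"turn rad %.3f"%np.radians(turn),"ft",s["ft_force"],s["wrist_torque"],"op %.4f"%s["opening"])
E
python3 go.py .569 .2465 .231 65
```

```text
t 0.10 pos [0.2649 0.5656 0.2305] down [-0.0006 -0.0014 -1.    ] closing_yaw 64.9 j7 -0.155
d tool [-0.4107 -0.1601 -0.0002] turn rad -0.001 ft [ 0.0696 -0.5064  0.1556] [ 0.0042  0.0366 -0.0187] op 0.0855
```

```bash
echo '[[-0.041, -0.016, 0, 0, 0.085], [-0.041, -0.016, 0, 0, 0.085], [-0.041, -0.016, 0, 0, 0.085], [-0.041, -0.016, 0, 0, 0.085], [-0.041, -0.016, 0, 0, 0.085], [-0.041, -0.016, 0, 0, 0.085], [-0.041, -0.016, 0, 0, 0.085], [-0.041, -0.016, 0, 0, 0.085], [-0.041, -0.016, 0, 0, 0.085], [-0.041, -0.016, 0, 0, 0.085]]' > path.dat && python3 drive.py path.dat; python3 go.py .569 .2465 .113 65
```

```text
time_s: 1.35
position: [0.5691, 0.2461, 0.2309]
ee_rot: [-0.682, -3.066, 0.001]
ft_force: [-0.0, -0.8, -0.7]
opening: 0.0849
grip_force: 0.0
t 1.35 pos [0.5691 0.2461 0.2309] down [-0.0007 -0.0003 -1.    ] closing_yaw 64.9 j7 0.599
d tool [0.0002 0.0004 0.1179] turn rad -0.001 ft [-0.034  -0.7733 -0.7233] [0.0094 0.0035 0.0074] op 0.0849
```

```bash
echo '[[0, 0, 0.04, 0, 0.085], [0, 0, 0.04, 0, 0.085], [0, 0, 0.02, 0, 0.085], [0, 0, 0.018, 0, 0.085], [0, 0, 0, 0, 0.085]]' > path.dat && python3 drive.py path.dat; python3 go.py .569 .2465 .113 65;  echo '[[0, 0, 0, 0, 0.05], [0, 0, 0, 0, 0.05], [0, 0, 0, 0, 0.05], [0, 0, 0, 0, 0.05], [0, 0, 0, 0, 0.05], [0, 0, 0, 0, 0.05]]' > path.dat && python3 drive.py path.dat; python3 go.py .569 .2465 .113 65
```

```text
time_s: 1.98
position: [0.5674, 0.2467, 0.1116]
ee_rot: [-0.682, -3.064, 0.004]
ft_force: [0.3, -0.2, -0.1]
opening: 0.085
grip_force: 0.0
t 1.98 pos [0.5674 0.2467 0.1116] down [-0.0034 -0.0016 -1.    ] closing_yaw 64.9 j7 0.570
d tool [-0.0016  0.0005 -0.0014] turn rad -0.001 ft [ 0.2594 -0.2427 -0.1389] [-0.0557  0.0018 -0.0294] op 0.0850
time_s: 2.72
position: [0.5706, 0.2512, 0.1163]
ee_rot: [0.679, 3.062, 0.012]
ft_force: [1.9, 6.1, 4.6]
opening: 0.0598
grip_force: 63.6
t 2.73 pos [0.5706 0.2512 0.1163] down [ 0.0066  0.0063 -1.    ] closing_yaw 65.0 j7 0.570
d tool [-0.0005 -0.005   0.0033] turn rad 0.000 ft [1.8761 6.061  4.5845] [ 1.4826 -0.426   0.0016] op 0.0598
```

```bash
echo '[[0, 0.003, 0, 0, 0.05], [0, 0.003, 0, 0, 0.05], [0, 0, 0, 0, 0.05]]' > path.dat && python3 drive.py path.dat; python3 go.py .572 .252 .113 65
```

```text
time_s: 3.1
position: [0.5708, 0.2515, 0.116]
ee_rot: [0.683, 3.065, -0.002]
ft_force: [-6.0, -5.0, 14.1]
opening: 0.0599
grip_force: 64.8
t 3.10 pos [0.5708 0.2515 0.116 ] down [ 0.0007 -0.0015 -1.    ] closing_yaw 64.9 j7 0.564
d tool [-0.0009  0.0009  0.003 ] turn rad -0.002 ft [-6.0199 -5.023  14.1358] [-1.137   1.3542  0.0355] op 0.0599
```

```bash
echo '[[0, -0.003, -0.002, 0, 0.05], [0, 0, 0, 0.1, 0.05], [0, 0, 0, 0.18, 0.05], [0, 0, 0, 0.18, 0.05], [0, 0, 0, 0.18, 0.05]]' > path.dat && python3 drive.py path.dat; python3 go.py .572 .252 .113 65
```

```text
time_s: 3.72
position: [0.5719, 0.2526, 0.116]
ee_rot: [1.617, 2.691, 0.009]
ft_force: [7.7, 6.2, -9.8]
opening: 0.0596
grip_force: 67.2
t 3.73 pos [0.5719 0.2526 0.116 ] down [ 0.0051  0.004  -1.    ] closing_yaw 28.0 j7 0.047
d tool [-0.0006 -0.0002  0.003 ] turn rad -0.646 ft [ 7.7117  6.1727 -9.8114] [ 1.3794 -1.6744  0.2285] op 0.0596
```

```bash
echo '[[0, 0.002, 0.001, 0.18, 0.05], [0, 0, 0.001, 0.18, 0.05], [0, 0, 0, 0.18, 0.05], [0, 0, 0, 0.15, 0.05]]' > path.dat && python3 drive.py path.dat; python3 go.py .572 .252 .113 65;echo '[[0, 0, 0, 0.1, 0.05], [0, 0, 0, 0.1, 0.05]]' > path.dat && python3 drive.py path.dat; python3 go.py .572 .252 .113 65
```

```text
time_s: 4.22
position: [0.5739, 0.2528, 0.1149]
ee_rot: [2.432, 1.987, 0.01]
ft_force: [5.7, 3.4, -2.8]
opening: 0.0597
grip_force: 68.0
t 4.22 pos [0.5739 0.2528 0.1149] down [ 0.0058  0.0031 -1.    ] closing_yaw -11.5 j7 -0.505
d tool [-0.0011 -0.0017  0.0019] turn rad -1.335 ft [ 5.6856  3.355  -2.8346] [ 0.6037 -1.2467  0.1754] op 0.0597
time_s: 4.47
position: [0.5744, 0.2526, 0.1147]
ee_rot: [2.613, 1.74, 0.011]
ft_force: [6.3, 1.2, -2.9]
opening: 0.0598
grip_force: 67.4
t 4.47 pos [0.5744 0.2526 0.1147] down [ 0.0068  0.0021 -1.    ] closing_yaw -22.7 j7 -0.661
d tool [-0.0015 -0.002   0.0017] turn rad -1.530 ft [ 6.3217  1.2176 -2.854 ] [ 0.2829 -1.7096  2.36  ] op 0.0598
```

```bash
echo '[[0, 0, 0, 0, 0.085], [0, 0, 0, 0, 0.085], [0, 0, 0, 0, 0.085], [0, 0, -0.03, 0, 0.085], [0, 0, -0.05, -0.1, 0.085], [0, 0, -0.03, -0.18, 0.085], [0, 0, 0, -0.18, 0.085], [0, 0, 0, -0.18, 0.085], [0, 0, 0, -0.18, 0.085], [0, 0, 0, -0.18, 0.085]]' > path.dat && python3 drive.py path.dat; echo '[[0, 0, 0, -0.18, 0.085], [0, 0, 0, 0, 0.085]]' > path.dat && python3 drive.py path.dat; python3 go.py .553 .1345 .22 45
python3 - <<'E'
from rig import env, cams, get_state
import cv2
f=cams.grab_frame("top");cv2.imwrite("pics/t2.png",f)
E
```

```text
time_s: 5.72
position: [0.5714, 0.2505, 0.2233]
ee_rot: [-1.453, -2.785, 0.001]
ft_force: [0.0, -0.9, 0.0]
opening: 0.0849
grip_force: 0.0
time_s: 5.98
position: [0.5715, 0.2505, 0.2233]
ee_rot: [-1.208, -2.9, 0.0]
ft_force: [-0.5, -0.1, -1.3]
opening: 0.0847
grip_force: 0.0
t 5.97 pos [0.5715 0.2505 0.2233] down [-0.0004  0.0001 -1.    ] closing_yaw 44.8 j7 0.322
d tool [-0.0693 -0.0948  0.0033] turn rad -0.004 ft [-0.4832 -0.0982 -1.2792] [-0.004  -0.0259  0.0049] op 0.0847
```

```bash
echo '[[-0.023, -0.0315, 0, 0, 0.085], [-0.023, -0.0315, 0, 0, 0.085], [-0.023, -0.0318, 0, 0, 0.085], [0, 0, 0, 0, 0.085], [0, 0, 0.04, 0, 0.085], [0, 0, 0.025, 0, 0.085], [0, 0, 0.014, 0, 0.085], [0, 0, 0, 0, 0.085]]' > path.dat && python3 drive.py path.dat; python3 go.py .553 .1345 .144 45;  echo '[[0, 0, 0, 0, 0.04], [0, 0, 0, 0, 0.04], [0, 0, 0, 0, 0.04], [0, 0, 0, 0, 0.04], [0, 0, 0, 0, 0.04], [0, 0, 0, 0, 0.04]]' > path.dat && python3 drive.py path.dat; python3 go.py .553 .1345 .144 45
```

```text
time_s: 7.02
position: [0.5527, 0.1357, 0.1436]
ee_rot: [-1.206, -2.9, 0.001]
ft_force: [-0.2, 0.9, 1.1]
opening: 0.085
grip_force: 0.0
t 7.03 pos [0.5527 0.1357 0.1436] down [-0.0015 -0.0002 -1.    ] closing_yaw 44.8 j7 0.496
d tool [-0.0011 -0.0006 -0.0004] turn rad -0.003 ft [-0.2037  0.8596  1.0645] [ 0.0548 -0.0094 -0.0725] op 0.0850
time_s: 7.78
position: [0.5511, 0.1328, 0.1458]
ee_rot: [-1.208, -2.898, 0.006]
ft_force: [-8.9, -7.6, 12.5]
opening: 0.0499
grip_force: 59.8
t 7.78 pos [0.5511 0.1328 0.1458] down [-0.0028 -0.0028 -1.    ] closing_yaw 44.8 j7 0.497
d tool [-0.0001  0.0025  0.0018] turn rad -0.004 ft [-8.8881 -7.6147 12.4501] [-1.4668  2.0632  0.0279] op 0.0499
```

```bash
echo '[[0, -0.002, -0.001, 0, 0.04], [0, 0, 0, 0.1, 0.04], [0, 0, 0, 0.18, 0.04], [0, 0, 0, 0.18, 0.04], [0, 0, 0, 0.18, 0.04], [0, 0, 0, 0.18, 0.04]]' > path.dat && python3 drive.py path.dat; python3 go.py .5511 .1328 .144 45;echo '[[0, 0, 0.001, 0.18, 0.04], [0, 0, 0, 0.18, 0.04], [0, 0, 0.001, 0.18, 0.04], [0, 0, 0, 0.18, 0.04]]' > path.dat && python3 drive.py path.dat; python3 go.py .5511 .1328 .144 45
```

```text
time_s: 8.52
position: [0.5517, 0.1331, 0.1454]
ee_rot: [2.268, 2.172, -0.0]
ft_force: [1.6, -1.6, -6.7]
opening: 0.0499
grip_force: 63.1
t 8.53 pos [0.5517 0.1331 0.1454] down [ 0.0004 -0.0007 -1.    ] closing_yaw -2.5 j7 -0.179
d tool [-0.0003 -0.0006  0.0014] turn rad -0.829 ft [ 1.5651 -1.5503 -6.6551] [-0.4547 -0.2865  0.2305] op 0.0499
time_s: 9.02
position: [0.5525, 0.1329, 0.1443]
ee_rot: [2.888, 1.234, 0.003]
ft_force: [2.1, -2.7, -2.1]
opening: 0.0502
grip_force: 63.6
t 9.03 pos [0.5525 0.1329 0.1443] down [ 0.0023 -0.0006 -1.    ] closing_yaw -43.7 j7 -0.762
d tool [-0.001  -0.0009  0.0003] turn rad -1.549 ft [ 2.1381 -2.7201 -2.1251] [-0.7299 -0.1593  0.1565] op 0.0502
```

Turned 1.55 rad so far; about 0.65 left.

```bash
echo '[[0, 0, 0, 0.18, 0.04], [0, 0, 0.001, 0.18, 0.04], [0, 0, 0, 0.15, 0.04]]' > path.dat && python3 drive.py path.dat; python3 go.py .5511 .1328 .144 45;echo '[[0, 0, 0, 0.1, 0.04], [0, 0, 0, 0.1, 0.04]]' > path.dat && python3 drive.py path.dat; python3 go.py .5511 .1328 .144 45
```

```text
time_s: 9.4
position: [0.5528, 0.1324, 0.1436]
ee_rot: [3.105, 0.466, 0.005]
ft_force: [0.2, -4.5, 2.1]
opening: 0.0497
grip_force: 63.9
t 9.40 pos [0.5528 0.1324 0.1436] down [ 0.0031 -0.001  -1.    ] closing_yaw -72.9 j7 -1.170
d tool [-0.0015 -0.0009 -0.0004] turn rad 1.083 ft [ 0.2034 -4.5249  2.113 ] [-1.0193 -0.1233  0.1798] op 0.0497
time_s: 9.65
position: [0.5529, 0.1322, 0.1434]
ee_rot: [3.135, 0.161, 0.005]
ft_force: [1.3, -6.6, 1.4]
opening: 0.0499
grip_force: 63.6
t 9.65 pos [0.5529 0.1322 0.1434] down [ 0.003  -0.0021 -1.    ] closing_yaw -84.1 j7 -1.326
d tool [-0.0017 -0.0008 -0.0006] turn rad 0.888 ft [ 1.3076 -6.5611  1.4018] [-1.3698 -0.2838  2.1823] op 0.0499
```

```bash
echo '[[0, 0, 0, 0, 0.085], [0, 0, 0, 0, 0.085], [0, 0, 0, 0, 0.085], [0, 0, -0.03, 0, 0.085], [0, 0, -0.05, -0.1, 0.085], [0, 0, -0.03, -0.18, 0.085], [0, 0, 0, -0.18, 0.085], [0, 0, 0, -0.18, 0.085], [0, 0, 0, -0.18, 0.085], [0, 0, 0, -0.18, 0.085]]' > path.dat && python3 drive.py path.dat; echo '[[0, 0, 0, -0.18, 0.06], [0, 0, 0, -0.18, 0.06], [0, 0, 0, -0.18, 0.06], [0, 0, 0, -0.11, 0.06], [0, 0, 0, 0, 0.06]]' > path.dat && python3 drive.py path.dat; python3 go.py .4415 -.1975 .22 0
```

```text
time_s: 10.9
position: [0.5514, 0.1338, 0.2524]
ee_rot: [-2.67, -1.656, -0.0]
ft_force: [0.3, -0.2, -0.6]
opening: 0.0852
grip_force: 0.0
time_s: 11.52
position: [0.5515, 0.1337, 0.2524]
ee_rot: [-2.01, -2.414, -0.0]
ft_force: [1.0, -0.1, 0.0]
opening: 0.0601
grip_force: 0.0
t 11.53 pos [0.5515 0.1337 0.2524] down [-0.0001  0.0004 -1.    ] closing_yaw 10.4 j7 0.020
d tool [-0.3057 -0.1682  0.0323] turn rad 0.182 ft [ 0.9618 -0.1223  0.003 ] [ 0.001  -0.0296  0.0268] op 0.0601
```

```bash
echo '[[0, 0, 0, 0.182, 0.06], [-0.047, -0.0157, 0, 0, 0.06], [-0.047, -0.0157, 0, 0, 0.06], [-0.047, -0.0157, 0, 0, 0.06], [-0.047, -0.0157, 0, 0, 0.06], [-0.047, -0.0157, 0, 0, 0.06], [-0.047, -0.0157, 0, 0, 0.06], [-0.048, -0.0157, 0, 0, 0.06], [0, 0, 0, 0, 0.06]]' > path.dat && python3 drive.py path.dat; python3 go.py .4415 -.1975 .108 0
python3 - <<'E'
from ov import *
s=cams.grab_frame("scene");t=cams.grab_frame("top")
th=[]
o=np.zeros((600,800,3),np.uint8)
o[:400,:396]=crop("scene",s,290,230,99,100,4,[])
o[:220,400:]=crop("top",t,320,215,100,55,4,[])
o[224:524,400:]=crop("top",t,165,170,100,75,4,[])
cv2.imwrite("pics/e.png",o)
E
```

```text
time_s: 12.65
position: [0.4402, -0.2005, 0.2528]
ee_rot: [2.23, 2.21, -0.002]
ft_force: [0.7, 0.1, -0.5]
opening: 0.0601
grip_force: 0.0
t 12.65 pos [ 0.4402 -0.2005  0.2528] down [ 0.0003 -0.0018 -1.    ] closing_yaw -0.5 j7 0.525
d tool [0.0032 0.0013 0.1448] turn rad -0.009 ft [ 0.684   0.1274 -0.5285] [ 0.0348  0.0214 -0.0121] op 0.0601
```

View pics/e.png

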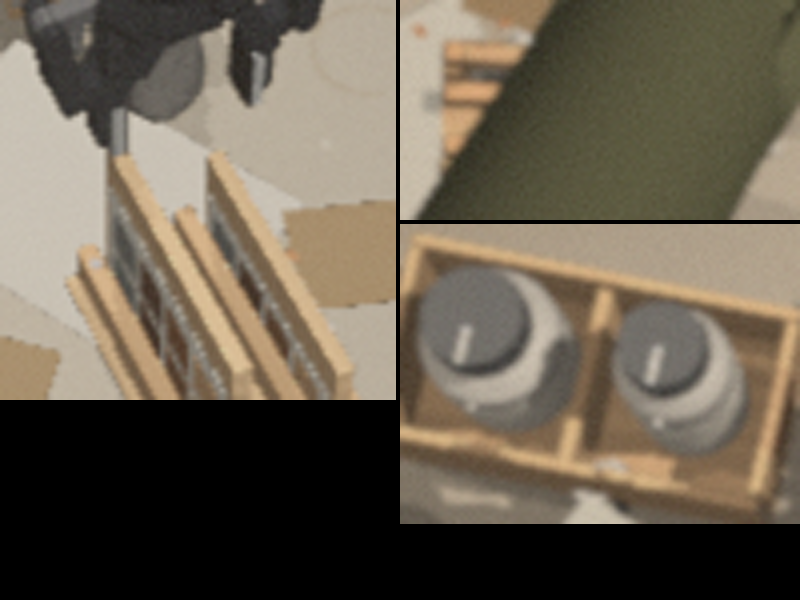

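Both lid bars now point to the front ridges at (472,405) and (658,422), so the caps are home. The gripper is over the tall board, so I'll descend and grip it.

```bash
echo '[[0.003, 0.001, 0.05, 0, 0.06], [0, 0, 0.05, 0, 0.06], [0, 0, 0.03, 0, 0.06], [0, 0, 0.013, 0, 0.06], [0, 0, 0, 0, 0.06]]' > path.dat && python3 drive.py path.dat; python3 go.py .4415 -.1975 .108 0;  echo '[[0, 0, 0, 0, 0], [0, 0, 0, 0, 0], [0, 0, 0, 0, 0], [0, 0, 0, 0, 0], [0, 0, 0, 0, 0], [0, 0, 0, 0, 0]]' > path.dat && python3 drive.py path.dat; python3 go.py .4415 -.1975 .108 0
```

```text
time_s: 13.38
position: [0.4433, -0.1924, 0.1091]
ee_rot: [-2.219, -2.223, 0.0]
ft_force: [0.3, -0.6, -0.0]
opening: 0.06
grip_force: 0.0
t 13.38 pos [ 0.4433 -0.1924  0.1091] down [-0.0009  0.0006 -1.    ] closing_yaw 0.1 j7 0.630
d tool [-0.0051 -0.0018  0.0011] turn rad 0.002 ft [ 0.333  -0.6416 -0.0032] [ 0.0101 -0.0142 -0.0235] op 0.0600
time_s: 14.12
position: [0.4438, -0.1937, 0.1102]
ee_rot: [2.219, 2.221, 0.002]
ft_force: [1.0, 0.7, 5.6]
opening: 0.009
grip_force: 59.9
t 14.12 pos [ 0.4438 -0.1937  0.1102] down [ 0.0022 -0.0006 -1.    ] closing_yaw 0.1 j7 0.630
d tool [-0.0038 -0.0023  0.0022] turn rad 0.001 ft [1.0406 0.6958 5.593 ] [ 0.1302  0.0454 -0.0294] op 0.0090
```

```bash
echo '[[0, 0, -0.02, 0, 0], [0, 0, -0.04, 0, 0], [0, 0, -0.05, 0, 0], [0, 0, -0.04, 0, 0], [0.03, 0.001, 0, 0, 0], [0.045, 0.001, 0, 0, 0], [0.045, 0.001, 0, 0, 0], [0.045, 0.001, 0, 0, 0], [0.045, 0.001, 0, 0, 0], [0.045, 0.001, 0, 0, 0]]' > path.dat && python3 drive.py path.dat; echo '[[0.045, 0.001, 0, 0, 0], [0.045, 0.001, 0, 0, 0], [0.04, 0.001, 0, 0, 0], [0.02, 0, 0, 0.087, 0], [0, 0, 0, 0.087, 0], [0, 0, 0, 0, 0]]' > path.dat && python3 drive.py path.dat; python3 go.py .4546 .2117 .125 -10
```

```text
time_s: 15.38
position: [0.4482, 0.063, 0.2593]
ee_rot: [-2.221, -2.222, 0.0]
ft_force: [0.2, 0.0, -1.6]
opening: 0.0087
grip_force: 58.9
time_s: 16.12
position: [0.4512, 0.2116, 0.259]
ee_rot: [2.404, 2.022, -0.002]
ft_force: [-0.2, -0.5, -1.7]
opening: 0.0089
grip_force: 58.8
t 16.12 pos [0.4512 0.2116 0.259 ] down [-0.0008 -0.0007 -1.    ] closing_yaw -9.9 j7 -0.559
d tool [0.0008 0.0034 0.134 ] turn rad 0.002 ft [-0.1509 -0.4688 -1.7165] [ 0.008  -0.0692  0.033 ] op 0.0089
```

```bash
echo '[[0.001, 0.001, 0.04, 0, 0], [0, 0, 0.05, 0, 0], [0, 0, 0.03, 0, 0], [0, 0, 0.02, 0, 0], [0, 0, 0.006, 0, 0], [0, 0, 0, 0, 0]]' > path.dat && python3 drive.py path.dat; python3 go.py .4744 .2083 .107 -10
python3 - <<'E'
from ov import *
c=(.563,.1927,-.174)
s=cams.grab_frame("scene");t=cams.grab_frame("top")
o=np.zeros((600,800,3),np.uint8)
o[:600,:500]=crop("scene",s,240,120,125,150,4,[])
o[:380,504:]=crop("top",t,150,190,74,95,4,[])
cv2.imwrite("pics/f.png",o)
E
```

```text
time_s: 16.88
position: [0.4529, 0.2122, 0.1135]
ee_rot: [2.405, 2.022, -0.0]
ft_force: [0.3, -0.0, -1.1]
opening: 0.009
grip_force: 58.8
t 16.88 pos [0.4529 0.2122 0.1135] down [-0.0002 -0.0001 -1.    ] closing_yaw -9.9 j7 -0.492
d tool [-0.0002  0.0219  0.0065] turn rad 0.002 ft [ 0.3419 -0.021  -1.144 ] [-0.0288 -0.0038 -0.0067] op 0.0090
```

View pics/f.png

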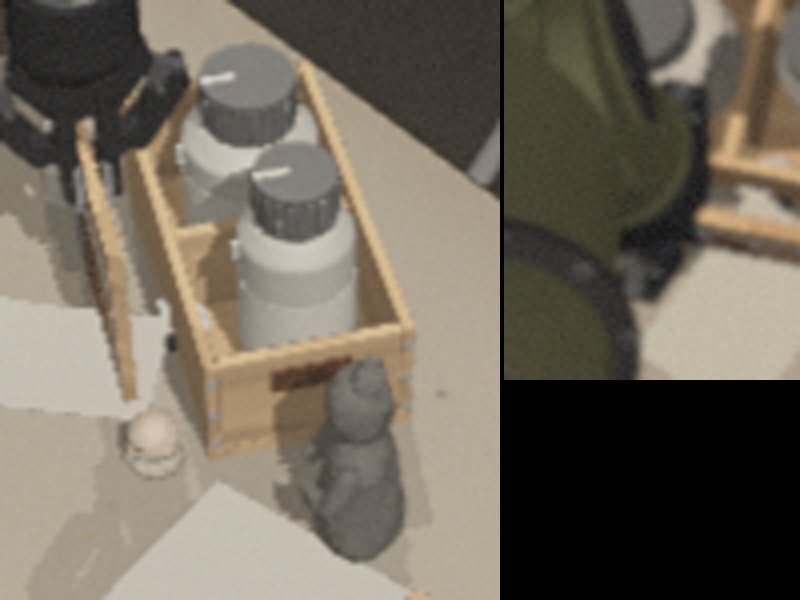

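The board hangs parallel to the front wall, clear of the puppet head at (153,440), and both bars are home. Next I'll probe for the wall.

```bash
echo '[[0, 0.012, 0, 0, 0], [0, 0.012, 0, 0, 0], [0, 0.006, 0, 0, 0], [0, 0, 0, 0, 0]]' > path.dat && python3 drive.py path.dat; echo '[[0, 0.004, 0, 0, 0], [0, 0, 0, 0, 0]]' > path.dat && python3 drive.py path.dat;echo '[[0, 0.004, 0, 0, 0], [0, 0, 0, 0, 0]]' > path.dat && python3 drive.py path.dat; echo '[[0, 0.004, 0, 0, 0], [0, 0, 0, 0, 0]]' > path.dat && python3 drive.py path.dat; python3 go.py .4744 .2083 .107 -10
```

```text
time_s: 17.48
position: [0.4829, 0.207, 0.1132]
ee_rot: [2.406, 2.02, 0.0]
ft_force: [-0.3, -0.3, -2.2]
opening: 0.0089
grip_force: 58.8
time_s: 17.73
position: [0.4858, 0.2067, 0.1131]
ee_rot: [-2.405, -2.021, 0.001]
ft_force: [-1.3, 0.4, -2.1]
opening: 0.0089
grip_force: 59.0
time_s: 17.98
position: [0.4865, 0.2066, 0.1128]
ee_rot: [-2.401, -2.019, 0.009]
ft_force: [-9.7, 2.2, 3.9]
opening: 0.0091
grip_force: 60.0
time_s: 18.23
position: [0.4871, 0.2064, 0.1125]
ee_rot: [-2.397, -2.018, 0.016]
ft_force: [-18.2, 2.8, 10.9]
opening: 0.0087
grip_force: 61.3
t 18.23 pos [0.4871 0.2064 0.1125] down [-0.0132 -0.     -0.9999] closing_yaw -9.8 j7 -0.447
d tool [-0.0003 -0.0128  0.0057] turn rad 0.003 ft [-18.1649   2.8287  10.9143] [ 0.7877  4.5404 -0.3268] op 0.0087
```

```bash
echo '[[0, -0.013, 0, 0, 0], [0, -0.0135, 0, 0, 0], [0, 0, 0, 0, 0], [0, 0, 0.004, 0, 0], [0, 0, 0.003, 0, 0], [0, 0, 0, 0, 0]]' > path.dat && python3 drive.py path.dat; echo '[[0, 0, 0.002, 0, 0], [0, 0, 0, 0, 0]]' > path.dat && python3 drive.py path.dat;python3 go.py .4663 .2097 .104 -10
```

```text
time_s: 18.98
position: [0.4681, 0.2095, 0.1058]
ee_rot: [2.405, 2.021, -0.001]
ft_force: [0.2, -0.0, -1.7]
opening: 0.0088
grip_force: 59.0
time_s: 19.23
position: [0.4682, 0.2098, 0.1043]
ee_rot: [2.405, 2.021, 0.0]
ft_force: [0.1, 0.1, -2.2]
opening: 0.0091
grip_force: 59.1
t 19.23 pos [0.4682 0.2098 0.1043] down [ 0.0002  0.     -1.    ] closing_yaw -9.9 j7 -0.470
d tool [-0.0004 -0.0018  0.0003] turn rad 0.001 ft [ 0.073   0.1192 -2.1674] [-0.0383 -0.062   0.0238] op 0.0091
```

```bash
for i in 1 2; do echo '[[0, -0.0005, 0.001, 0, 0], [0, 0, 0, 0, 0]]' > path.dat && python3 drive.py path.dat | grep -E "pos|force"; done; echo '[[0, 0, 0.001, 0, 0], [0, 0, 0, 0, 0]]' > path.dat && python3 drive.py path.dat | grep -E "pos|force"
```

```text
position: [0.4683, 0.2098, 0.1042]
ft_force: [-1.5, -1.3, 8.3]
grip_force: 60.5
position: [0.4683, 0.2098, 0.1042]
ft_force: [-1.7, -2.2, 17.1]
grip_force: 61.9
position: [0.4686, 0.2098, 0.1042]
ft_force: [-4.3, -3.5, 27.5]
grip_force: 63.5
```

```bash
echo '[[0, 0, -0.003, 0, 0], [0, 0, 0, 0, 0.03], [0, 0, 0, 0, 0.03], [0, 0, 0, 0, 0.03], [0, 0.004, 0, 0, 0.03], [0, 0.004, 0, 0, 0.03], [0, 0.004, 0, 0, 0.03], [0, 0.004, 0, 0, 0.03]]' > path.dat && python3 drive.py path.dat; echo '[[0, 0.003, 0, 0, 0.03], [0, 0.003, 0, 0, 0.03], [0, 0.003, 0, 0, 0.03], [0, 0.003, 0, 0, 0.03], [0, 0.003, 0, 0, 0.03], [0, 0.003, 0, 0, 0.03], [0, 0, 0, 0, 0.03]]' > path.dat && python3 drive.py path.dat;python3 go.py .4663 .2097 .104 -10
```

```text
time_s: 20.98
position: [0.4832, 0.2071, 0.1043]
ee_rot: [2.405, 2.021, -0.0]
ft_force: [-0.7, -0.3, 0.4]
opening: 0.0298
grip_force: 0.0
time_s: 21.85
position: [0.5007, 0.2041, 0.1042]
ee_rot: [2.405, 2.021, -0.0]
ft_force: [-0.2, 0.6, -0.2]
opening: 0.0299
grip_force: 0.0
t 21.85 pos [0.5007 0.2041 0.1042] down [ 0.     -0.0001 -1.    ] closing_yaw -9.9 j7 -0.437
d tool [-0.0004 -0.0349  0.0002] turn rad 0.001 ft [-0.1926  0.6272 -0.1519] [-0.0472 -0.0163  0.0177] op 0.0299
```

```bash
echo '[[0, -0.004, 0, 0, 0.045], [0, 0, 0, 0, 0.045], [0, 0, -0.01, 0, 0.045], [0, 0, -0.02, 0, 0.045], [0, 0, -0.04, 0, 0.045], [0, 0, -0.05, 0, 0.045], [-0.03, 0, -0.05, 0, 0.045]]' > path.dat && python3 drive.py path.dat; echo '[[0, -0.05, 0, 0, 0.045], [0, -0.05, 0, 0, 0.045], [0.06, 0, 0, 0, 0.045], [0.06, 0, 0, 0, 0.045], [0.06, 0, 0, 0, 0.045], [0.06, 0, 0, 0, 0.045], [0, 0, 0, 0, 0.045]]' > path.dat && python3 drive.py path.dat
python3 - <<'E'
from ov import *
s=cams.grab_frame("scene");t=cams.grab_frame("top")
o=np.zeros((600,800,3),np.uint8)
o[:600,:440]=crop("scene",s,240,120,110,150,4,[])
o[:360,444:]=crop("top",t,175,185,89,90,4,[])
cv2.imwrite("pics/g.png",o)
E
```

```text
time_s: 22.72
position: [0.4913, 0.177, 0.2764]
ee_rot: [-2.401, -2.025, -0.002]
ft_force: [2.0, 0.4, 0.3]
opening: 0.0447
grip_force: 0.0
time_s: 23.6
position: [0.4327, 0.4339, 0.2733]
ee_rot: [-2.398, -2.027, 0.001]
ft_force: [-0.0, -0.7, -0.1]
opening: 0.0452
grip_force: 0.0
```

View pics/g.png

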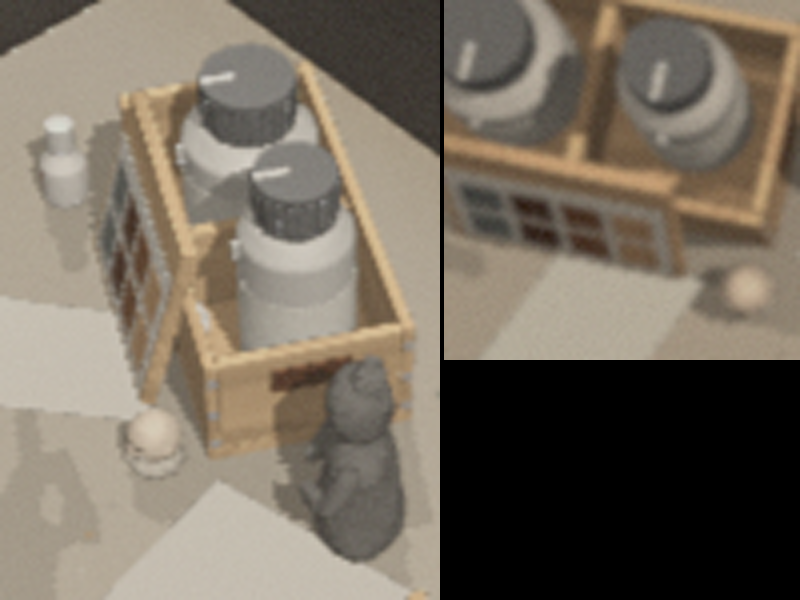

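```bash
python3 - <<'E'
from h import *
for n,uv in(("scene",(277.3,220)),("top",(234.2,252.7))):
    p=onz(n,uv,0.); r=p-[.553,.1897]; print(p, "x'",r@[.985,-.174],"y'",r@[.174,.985])
E
```

```text
[0.45049735 0.13898908] x' -0.09214141514864632 y' -0.06778571650264038
[0.45130549 0.13896774] x' -0.09134168126444975 y' -0.06766611696941303
```

The board's near foot corner is at y' ≈ -68 mm, so its centre is about +7 mm from the wall's middle. The foot is about 27 mm out from the face, and the swatches face out. Everything is in tolerance, so I'm handing in.

```bash
python3 -c "
from rig import env, cams, get_state
print(env.sign_off())"
```

```text
the job is handed in; nothing more can be done
None
```

I screwed both caps home and leaned the tall board on the middle of the caddy's front wall with its swatches out; none of the other objects was touched, and the job is handed in (no verdict was returned).

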